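# Line up containers by height on the photo board

### The job

Set up the four containers standing in front of the black board for the stock-record photograph: the amber dropper bottle, the cream jar with the white lid, the ochre jar with the black lid and the low green tin, each standing upright and centred on its own white mark on that board. Along the row they stand in order of height: the tallest on the mark next to the red strip, the lowest on the mark at the other end. Leave the wooden thread spool standing where it is.

Things in the scene. Friction and masses are not known exactly. Their poses are not given: they have to be found in the camera images.
- dropper_mid (a point): Amber dropper bottle, 108 mm tall: round body 37 mm in diameter up to 66 mm above its foot (narrowing a little towards its shoulder), above it a black collar 22 mm in diameter to 78 mm and a black rubber bulb 14 mm in diameter to the top. Take it by the body, about 40 mm above its foot. Mass about 0.08 kg. Stands upright on the worktop at the start, at an unknown place; may be gripped by its side from above. Point: its centre, half-way up, on its axis; z is its long axis.
- cream_jar_mid (a point): Glass jar with cream contents and a white screw lid, 75 mm tall: round body 60 mm in diameter up to 64 mm, lid 52 mm in diameter. Mass about 0.16 kg. Stands upright on the worktop at the start, at an unknown place; may be gripped by its side from above. Point: its centre, half-way up, on its axis; z is its long axis.
- ochre_jar_mid (a point): Glass jar with ochre-yellow contents and a black screw lid, 62 mm tall: round body 52 mm in diameter up to 53 mm, lid 46 mm in diameter. Mass about 0.11 kg. Stands upright on the worktop at the start, at an unknown place; may be gripped by its side from above. Point: its centre, half-way up, on its axis; z is its long axis.
- tin_mid (a point): Low round tin, green all over with a thin bare metal band under its lid, 46 mm tall and 52 mm in diameter (lid 51 mm). Mass about 0.1 kg. Stands upright on the worktop at the start, at an unknown place; may be gripped by its side from above. Point: its centre, half-way up, on its axis; z is its long axis.
- mark_a: One of four alike white discs, 68 mm across, flat (under 1 mm), fixed on the black board in a straight row at 85 mm spacing along the board's length. The names have nothing to do with their order in the row, which is shuffled. Origin: centre of the disc, on the board's top face, 6 mm above the worktop.
- mark_b: One of four alike white discs, 68 mm across, flat (under 1 mm), fixed on the black board in a straight row at 85 mm spacing along the board's length. The names have nothing to do with their order in the row, which is shuffled. Origin: centre of the disc, on the board's top face, 6 mm above the worktop.
- mark_c: One of four alike white discs, 68 mm across, flat (under 1 mm), fixed on the black board in a straight row at 85 mm spacing along the board's length. The names have nothing to do with their order in the row, which is shuffled. Origin: centre of the disc, on the board's top face, 6 mm above the worktop.
- mark_d: One of four alike white discs, 68 mm across, flat (under 1 mm), fixed on the black board in a straight row at 85 mm spacing along the board's length. The names have nothing to do with their order in the row, which is shuffled. Origin: centre of the disc, on the board's top face, 6 mm above the worktop.
- red_strip: Red strip, 80 x 20 x 6 mm, fixed across one end of the black board (417 x 197 x 6 mm, fixed; it lies anywhere with its length within 0.2 rad of world y); a like grey strip is at the other end. Either end may be the red one. Origin: centre of its underside, on the board's top face, in line with the row of marks and 66.5 mm from the centre of the nearest mark.
- spool_mid (a point): Wooden spool of tan thread, 39 mm in diameter and 58 mm tall, loose, standing among the containers. Not to be moved. Point: its centre, half-way up.

How it is judged:
At the end, for the whole second after the job is handed in: Each of the four containers stands upright (within 0.1 rad), released and at rest on the board, its axis within 12 mm of the centre of a white mark of its own, in order of height from the red strip: dropper bottle, cream jar, ochre jar, green tin. The spool is within 20 mm of where it stood ((horizontal distance between dropper_mid and mark_a below 0.012 m or horizontal distance between dropper_mid and mark_b below 0.012 m or horizontal distance between dropper_mid and mark_c below 0.012 m or horizontal distance between dropper_mid and mark_d below 0.012 m) and horizontal distance between dropper_mid and red_strip between 0.0365 and 0.0965 m and angle between each of dropper_mid, cream_jar_mid, ochre_jar_mid, tin_mid's own z axis and vertical below 0.1 rad and height (world z) of dropper_mid between 0.054 and 0.066 m and linear speed of each of dropper, cream_jar, ochre_jar, tin below 0.02 m/s and contact force between each of dropper, cream_jar, ochre_jar, tin and the fingers below 0.1 N and (horizontal distance between cream_jar_mid and mark_a below 0.012 m or horizontal distance between cream_jar_mid and mark_b below 0.012 m or horizontal distance between cream_jar_mid and mark_c below 0.012 m or horizontal distance between cream_jar_mid and mark_d below 0.012 m) and horizontal distance between cream_jar_mid and red_strip between 0.1215 and 0.1815 m and height (world z) of cream_jar_mid between 0.0375 and 0.0495 m and (horizontal distance between ochre_jar_mid and mark_a below 0.012 m or horizontal distance between ochre_jar_mid and mark_b below 0.012 m or horizontal distance between ochre_jar_mid and mark_c below 0.012 m or horizontal distance between ochre_jar_mid and mark_d below 0.012 m) and horizontal distance between ochre_jar_mid and red_strip between 0.2065 and 0.2665 m and height (world z) of ochre_jar_mid between 0.031 and 0.043 m and (horizontal distance between tin_mid and mark_a below 0.012 m or horizontal distance between tin_mid and mark_b below 0.012 m or horizontal distance between tin_mid and mark_c below 0.012 m or horizontal distance between tin_mid and mark_d below 0.012 m) and horizontal distance between tin_mid and red_strip between 0.2915 and 0.3515 m and height (world z) of tin_mid between 0.023 and 0.035 m and distance of spool_mid from where it was at the start of the episode below 0.02 m); the robot touches nothing.
It fails at once if the wooden thread spool is pushed over 20 mm or knocked over (distance of spool_mid from where it was at the start of the episode above 0.02 m or angle between spool_mid's own z axis and vertical above 0.5 rad).
It also fails if it takes over 101 s, if anything falls off the work surface, if the arm or the gripper's body presses on something with over 40 N, if the wrist force passes 120 N, or if a joint passes its speed limit or range.

### The arm

A 6-joint arm with a two-finger parallel gripper is mounted at the origin on a cart in front of the work surface, level with it; the furniture and walls round the work are solid. World frame = base frame: x ahead of the robot, y to its left, z up, the work surface at z = 0. Lengths are in m, angles in rad, forces in N, time in s.
With the tool pointing down it reaches from about 0.35 to 0.85 m from the base axis. Payload 8.1 kg.
Tool frame: the origin (TCP) lies on the centre line of the jaws, within the pads' length; the fingertips stand robot.tip_reach ahead of it and the grasp point (between the pads) lies 5 mm behind it (robot.tip_reach is the distance from the TCP to the fingertips, in m); z points along the fingers, y is the direction in which the jaws open and shut (so a half turn about z gives the same grasp; the last joint's range is limited). The gripper opens to 93 mm and grips with 3 to 60 N. Pads are 15 mm wide; open, the fingers measure 128 mm over their backs; the gripper's body (75 mm by 188 mm) begins 65 mm behind the grasp point.
Start: joints at [-1.346, 0.13, 1.488, -0, 1.523, -0.085], TCP at [0.183, -0.571, 0.233] pointing down, gripper open.
Joint ranges: [-2.96, 2.96], [-0.89, 2.26], [0.02, 2.5], [-1.34, 4.48], [0, 2.73], [-2.66, 2.66]. Speed limits (rad/s): [2.39, 2.39, 2.79, 3.14, 3.14, 3.14].

### API

Orientations are given as a rotation vector (axis times angle).
In Python, from plant import sensors, read_camera, robot gives the robot as it stands.
- The arm moves only by the tool play_rows, never from a script. Its argument "series" is a list that holds one entry, the list of rows, each a list of 5 numbers: the closure, from -1 (fully open) to 1 (shut), then the shift along the world's x, y, z in m, then the turn about the world's z in rad. A call has 1 to 8 rows; each row is the pose to reach, as a shift and turn from the pose commanded when the call began; what a row does not reach only later rows make up. A row lasts 1/10 s, in which the tool goes at most 50 mm and 8.59 degrees, less where a joint would pass 70% of its speed; a pose out of reach is approached as far as the arm can. A call with a gripper value outside its range is refused whole. The fingers move at their own pace and stop on an object; "force" is the grip in N (left out, the last holds). Time passes only in rows, so rows that repeat a pose let the fingers close. It gives the time, the measured TCP pose, the force and the opening at its end, in the units of the state.
- sensors.read_state(): the state, without advancing time (a new reading comes with each control period).
- read_camera(name): name is "scene" or "top" or "wrist"; returns a dict with "color" (480x640x3 uint8, red, green, blue), "range_z" (480x640 float32, m along the optical axis (not along the pixel's ray), 0 where there is no reading), "intrinsics" (3x3 intrinsics, pixels), "rvec" (rotation vector, rad) and "tvec" (3), from world to camera coordinates, as OpenCV has them. Camera axes: x right, y down, z forward; pixel columns grow to the right and rows downward; lengths in m; the calibration is good to about 2 mm. A picture is of the moment at which its call begins.
- robot.close_job(): hands the job in, once; it reports no verdict.
The state is a dict: "t": time; "q": joint angles; "dq": joint speeds; "joint_torque": joint torques, N m; "tool_pos": TCP position; "orientation": TCP orientation; "force": force on the tool from outside, world axes, zero at the start; "wrist_torque": the same for the moment, N m; "opening": finger opening in m.
Only numpy, scipy, OpenCV 4.12 (cv2) and the standard library are available. Lean on these libraries where they do the work, as an engineer would, in place of code of your own. Each camera call takes 0.05 s, during which the arm holds its last target.

## Working session

There is one attempt and no reset: what is moved stays moved. The work goes in short steps, Python scripts to look and compute and a tool call to move; the robot and the scene stay as the last step left them, time stands still between calls to the robot, and variables do not carry over. Pictures are saved under pics/ and viewed, and the job is handed in when it is done.

Besides the shell and the picture viewer there is one more tool, called by a JSON object that holds its "method" and its "body". play_rows: Moves the arm, as the interface text tells. Its arguments: {"type":"object","properties":{"series":{"type":"array","items":{"type":"array","items":{"type":"array","items":{"type":"number"}}}},"force":{"type":"number"}},"required":["series"]}

```bash
ls; mkdir -p pics
python3 - <<'E'
from plant import sensors, read_camera, robot
import cv2,numpy as np
s=sensors.read_state(); print(s); print(robot.tip_reach)
for n in ("scene","top"):
    c=read_camera(n); cv2.imwrite(f"pics/{n}0.png",c["color"][:,:,::-1]); np.savez(f"{n}0.npz",**c)
    print(n,c["intrinsics"],c["rvec"],c["tvec"])
    R=cv2.Rodrigues(c["rvec"])[0]; print(-R.T@c["tvec"])
E
```

```text
pics
{'t': 0.0, 'q': array([-1.34640671e+00,  1.31165642e-01,  1.48927073e+00, -1.00022015e-05,
        1.52299280e+00, -8.54258499e-02]), 'dq': array([-0.0006165 , -0.00020799,  0.00083571, -0.00197366,  0.00122176,
        0.00222848]), 'joint_torque': array([ 7.86530236e-04, -5.59852159e+01, -4.91748583e+01,  7.65565876e-02,
        3.52286675e-02, -1.46019029e-04]), 'tool_pos': array([ 0.18281195, -0.57090355,  0.23158944]), 'orientation': array([-3.10216491e+00, -4.84431191e-01,  2.15809212e-04]), 'force': array([-0.34684879,  0.82914122, -0.56366802]), 'wrist_torque': array([-0.04142803, -0.01315453,  0.01076093]), 'opening': 0.09281421024415965}
0.014
scene [[568.20280713   0.         312.62912517]
 [  0.         568.20280713 234.55388001]
 [  0.           0.           1.        ]] [ 0.91486681 -2.3125194   1.27449782] [0.41914089 0.25342502 0.86632681]
[-0.09400583  0.72488195  0.67537733]
top [[449.92647898   0.         319.01097781]
 [  0.         449.92647898 247.35809914]
 [  0.           0.           1.        ]] [ 2.19316896 -2.1605407   0.04569818] [0.00491923 0.5852831  1.02221833]
[ 0.51740616 -0.0110672   1.05814895]
```

View pics/scene0.png

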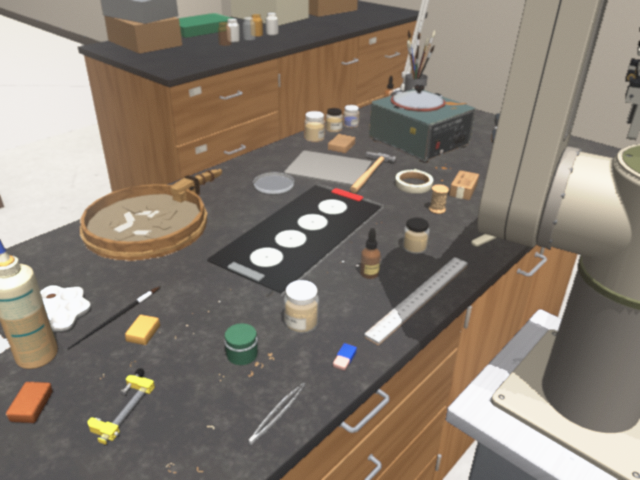

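View pics/top0.png

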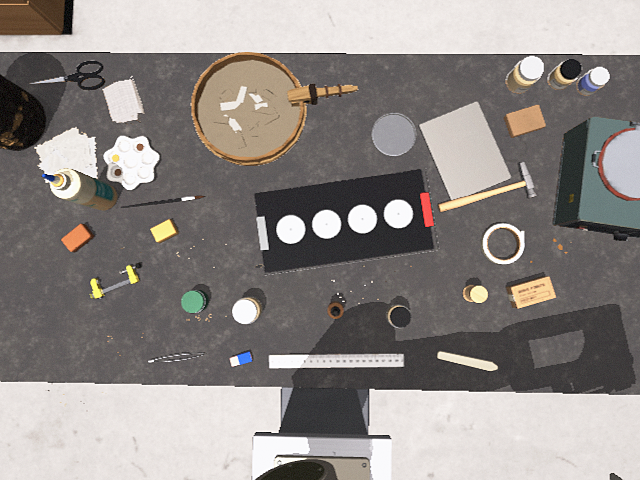

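The top view shows the marks at about (291,229), (326,224), (362,219) and (398,214). The red strip is at (427,209), on the right. The tin is near (194,301), the cream jar (246,310), the dropper (336,308), the ochre jar (399,316) and the spool (475,294). I'll measure them next.

```bash
cat > h.py <<'E'
import cv2,numpy as np
def cast(c,uv,z):
    R=cv2.Rodrigues(c["rvec"])[0]; o=-R.T@c["tvec"].ravel()
    uv=np.atleast_2d(uv).astype(float)
    d=np.c_[uv,np.ones(len(uv))]@np.linalg.inv(c["intrinsics"]).T@R
    return o+d*((z-o[2])/d[:,2])[:,None]
def cloud(c):
    h,w=c["range_z"].shape; u,v=np.meshgrid(np.arange(w),np.arange(h))
    R=cv2.Rodrigues(c["rvec"])[0]; d=np.c_[u.ravel(),v.ravel(),np.ones(h*w)]@np.linalg.inv(c["intrinsics"]).T
    P=(d*c["range_z"].reshape(-1,1)-c["tvec"].ravel())@R
    P[c["range_z"].ravel()==0]=np.nan
    return P.reshape(h,w,3)
def marks(c):
    m=(c["color"].min(2)>200).astype(np.uint8)
    P=cast(c,[(0,0)],0)
    n,l,s,ce=cv2.connectedComponentsWithStats(m)
    for i in range(1,n):
        if s[i,4]>100: 
            p=cast(c,ce[i],0.006)[0]
            if .35<p[0]<.75 and -.35<p[1]<.35: print("white",ce[i].round(1),s[i,2:],p.round(4))
def tops(c,boxes):
    P=cloud(c)
    for k,(x,y,r,zlo,zhi,zt) in boxes.items():
        d=np.hypot(P[...,0]-x,P[...,1]-y)
        m=(d<r)&(P[...,2]>zlo)&(P[...,2]<zhi)
        if m.sum()<8: print(k,"few",m.sum()); continue
        q=P[m]; 
        vv,uu=np.nonzero(m); hull=cv2.convexHull(np.c_[uu,vv].astype(np.float32))
        (cx,cy),rad=cv2.minEnclosingCircle(hull)
        print(k,m.sum(),"mean",q.mean(0).round(4),"circ",cast(c,(cx,cy),zt)[0].round(4),"px",round(cx,1),round(cy,1),"ext",np.ptp(q,axis=0).round(3))
E
python3 - <<'E'
import numpy as np
from h import *
for n in("top","scene"):
    c=dict(np.load(n+"0.npz")); print(n); marks(c)
    t=dict(np.load("top0.npz"))
    if n=="top":
        g={k:cast(c,uv,z)[0] for k,uv,z in [("tin",(194,301),.046),("cream",(246,310),.075),("dropper",(336,305),.1),("ochre",(399,316),.062),("spool",(476,294),.058)]}
        hh=dict(tin=.046,cream=.075,dropper=.108,ochre=.062,spool=.058)
        bx={k:(g[k][0],g[k][1],.045,hh[k]-.006,hh[k]+.008,hh[k]) for k in g}
    tops(c,bx)
    if n=="top": tops(c,{"dropcollar":(g["dropper"][0],g["dropper"][1],.045,.070,.082,.078),"dropbody":(g["dropper"][0],g["dropper"][1],.045,.03,.07,.06)})
    P=cloud(c); hsv=cv2.cvtColor(c["color"],cv2.COLOR_RGB2HSV)
    m=((hsv[...,0]<6)|(hsv[...,0]>174))&(hsv[...,1]>180)&(hsv[...,2]>120)
    m&=(abs(P[...,0]-.57)<.12)&(abs(P[...,1]+.2)<.15)
    v,u=np.nonzero(m); print("red",m.sum(),cast(c,(u.mean(),v.mean()),.012)[0].round(4))
E
```

```text
top
white [397.9 213.4] [ 29  28 637] [ 0.6684 -0.1698  0.006 ]
white [362.  218.6] [ 29  28 633] [ 0.6552 -0.086   0.006 ]
white [326.1 223.7] [ 29  28 628] [ 0.642  -0.0019  0.006 ]
white [290.3 229. ] [ 28  29 629] [0.6284 0.0823 0.006 ]
white [262.2 233.1] [ 11  33 231] [0.6178 0.1485 0.006 ]
white [244.  311.4] [ 25  24 462] [0.434  0.1866 0.006 ]
tin 402 mean [0.4574 0.2955 0.0465] circ [0.4571 0.2957 0.046 ] px 192.7 301.5 ext [0.047 0.05  0.011]
cream 467 mean [0.44   0.1721 0.0756] circ [0.4399 0.1718 0.075 ] px 244.8 311.2 ext [0.052 0.053 0.013]
dropper 23 mean [ 0.4439 -0.0257  0.1056] circ [ 0.4445 -0.0258  0.108 ] px 335.8 311.8 ext [0.009 0.011 0.006]
ochre 348 mean [ 0.4326 -0.1684  0.0621] circ [ 0.4324 -0.1681  0.062 ] px 400.5 316.9 ext [0.044 0.046 0.012]
spool 249 mean [ 0.4852 -0.3396  0.058 ] circ [ 0.4854 -0.3396  0.058 ] px 478.7 293.8 ext [0.035 0.037 0.009]
dropcollar 39 mean [ 0.4448 -0.0258  0.0783] circ [ 0.4434 -0.0255  0.078 ] px 335.5 311.3 ext [0.02  0.019 0.007]
dropbody 145 mean [ 0.4459 -0.0258  0.0542] circ [ 0.4448 -0.0258  0.06  ] px 335.5 310.
[... 305 characters left out ...]
te [301.2 290.2] [ 31  21 501] [0.4998 0.1098 0.006 ]
tin 616 mean [0.454  0.2996 0.0468] circ [0.4538 0.2994 0.046 ] px 240.1 335.6 ext [0.052 0.051 0.011]
cream 559 mean [0.4364 0.1762 0.076 ] circ [0.4365 0.1761 0.075 ] px 301.0 291.5 ext [0.055 0.053 0.011]
dropper 23 mean [ 0.4412 -0.0222  0.1061] circ [ 0.4392 -0.0185  0.108 ] px 371.5 230.5 ext [0.009 0.009 0.008]
ochre 256 mean [ 0.4296 -0.1638  0.0625] circ [ 0.4297 -0.1643  0.062 ] px 417.0 224.0 ext [0.046 0.051 0.01 ]
spool 123 mean [ 0.4832 -0.3371  0.0587] circ [ 0.4844 -0.3405  0.058 ] px 440.0 188.5 ext [0.037 0.043 0.008]
red 0 [nan nan nan]<stdin>:15: RuntimeWarning: Mean of empty slice.
  ret = ret.dtype.type(ret / rcount)
```

The two views agree to 3–4 mm, and the mark spacing comes out at 85 mm as it should. I'll use the averages: marks M1 (.669,-.171), M2 (.656,-.088), M3 (.6425,-.003) and M4 (.629,.081), with the red strip at the M1 end. I'll set the jaws across the row (turn +1.417) and take the ochre jar first.

{"method": "play_rows", "body": {"series": [[[-1, 0.03, 0.05, 0, 0.15], [-1, 0.06, 0.1, 0, 0.3], [-1, 0.09, 0.15, 0, 0.45], [-1, 0.12, 0.2, 0, 0.6], [-1, 0.16, 0.25, 0, 0.75], [-1, 0.19, 0.3, 0, 0.9], [-1, 0.22, 0.355, 0, 1.05], [-1, 0.248, 0.405, 0, 1.2]]], "force": 25}}

```text
t: 0.9
tool_pos: [0.3938, -0.2295, 0.2324]
orientation: [-2.282, -2.159, -0.0]
force: [0.8, -0.2, 0.8]
opening: 0.0929
```

{"method": "play_rows", "body": {"series": [[[-1, 0, 0, 0, 0.11], [-1, 0, 0, 0, 0.217], [-1, 0, 0, 0, 0.217], [-1, 0, 0, 0, 0.217], [-1, 0, 0, 0, 0.217]]]}}

```text
t: 1.4
tool_pos: [0.393, -0.2317, 0.2324]
orientation: [-2.045, -2.384, 0.0]
force: [0.7, -0.0, 0.2]
opening: 0.0929
```

Run:
```python
from plant import sensors, read_camera, robot
import cv2,numpy as np
from h import *
s=sensors.read_state(); print(s["t"],s["tool_pos"],s["orientation"],s["force"],s["q"])
c=read_camera("wrist"); cv2.imwrite("pics/w1.png",c["color"][:,:,::-1])
marks(c); tops(c,{"ochre":(.431,-.166,.045,.056,.070,.062)})
R=cv2.Rodrigues(c["rvec"])[0]; print(-R.T@c["tvec"])
```

```text
1.4 [ 0.39302644 -0.23172628  0.23244727] [-2.04524571e+00 -2.38414957e+00  5.18287267e-05] [ 0.73037232 -0.03520581  0.24433808] [-6.45181842e-01 -2.68177116e-01  1.86884770e+00 -8.50803152e-06
  1.54130622e+00 -7.97908913e-01]
white [634.9   7.5] [ 12  21 164] [ 0.6211 -0.024   0.006 ]
white [626.   96.8] [  33   77 1873] [ 0.6384 -0.0918  0.006 ]
white [617.9 191.4] [  50   71 2826] [ 0.6601 -0.1723  0.006 ]
ochre 2747 mean [ 0.4316 -0.1677  0.0603] circ [ 0.4317 -0.1676  0.062 ] px 385.9 151.6 ext [0.045 0.045 0.007]
[ 0.38169686 -0.15652324  0.38278896]
```

View pics/w1.png

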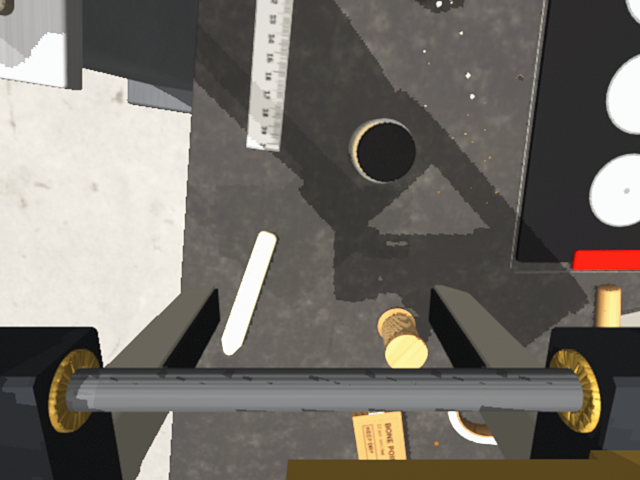

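The wrist view shows the ochre lid at (386,152), which puts it at (.4317,-.1676) and agrees with the other views. The last move stopped short, so I'll finish it, descend and grip.

{"method": "play_rows", "body": {"series": [[[-1, 0.02, 0.032, 0, 0.004], [-1, 0.0385, 0.065, 0, 0.004], [-1, 0.0385, 0.065, -0.04, 0.004], [-1, 0.0385, 0.065, -0.08, 0.004], [-1, 0.0385, 0.065, -0.08, 0.004], [-1, 0.0385, 0.065, -0.08, 0.004]]]}}

```text
t: 2.05
tool_pos: [0.4312, -0.1665, 0.1528]
orientation: [-2.037, -2.389, 0.001]
force: [0.7, 0.5, -0.3]
opening: 0.093
```

{"method": "play_rows", "body": {"series": [[[-1, 0, 0, -0.03, 0], [-1, 0, 0, -0.06, 0], [-1, 0, 0, -0.09, 0], [-1, 0, 0, -0.11, 0], [-1, 0, 0, -0.123, 0], [-1, 0, 0, -0.123, 0]]]}}

```text
t: 2.65
tool_pos: [0.4319, -0.1669, 0.0299]
orientation: [-2.038, -2.391, 0.0]
force: [-0.1, -0.2, -0.3]
opening: 0.0932
```

{"method": "play_rows", "body": {"series": [[[1, 0, 0, 0, 0], [1, 0, 0, 0, 0], [1, 0, 0, 0, 0], [1, 0, 0, 0, 0], [1, 0, 0, 0, 0], [1, 0, 0, 0, 0]]], "force": 25}}

```text
t: 3.25
tool_pos: [0.4318, -0.1665, 0.0298]
orientation: [2.037, 2.392, -0.0]
force: [-1.0, -1.1, 4.7]
opening: 0.0511
```

Gripped at 51 mm. Lifting and carrying to M3.

{"method": "play_rows", "body": {"series": [[[1, 0, 0, 0.02, 0], [1, 0, 0, 0.05, 0], [1, 0, 0, 0.085, 0], [1, 0, 0, 0.12, 0], [1, 0, 0, 0.12, 0]]]}}

```text
t: 3.75
tool_pos: [0.4347, -0.1679, 0.1551]
orientation: [2.031, 2.385, 0.003]
force: [1.0, -0.7, 0.0]
opening: 0.0506
```

{"method": "play_rows", "body": {"series": [[[1, 0.02, 0.015, 0, 0], [1, 0.055, 0.042, 0, 0], [1, 0.09, 0.07, 0, 0], [1, 0.125, 0.097, 0, 0], [1, 0.16, 0.124, 0, 0], [1, 0.195, 0.15, 0, 0], [1, 0.211, 0.164, 0, 0], [1, 0.211, 0.164, 0, 0]]]}}

```text
t: 4.55
tool_pos: [0.6436, 0.0, 0.1477]
orientation: [-2.032, -2.393, 0.001]
force: [-1.1, -0.4, -1.3]
opening: 0.0506
```

Run:
```python
from plant import sensors, read_camera, robot
import cv2,numpy as np
from h import *
s=sensors.read_state(); print(s["t"],s["tool_pos"],s["orientation"],s["force"],s["opening"])
c=read_camera("wrist"); cv2.imwrite("pics/w2.png",c["color"][:,:,::-1])
marks(c)
```

```text
4.55 [6.43637432e-01 1.81728105e-06 1.47667389e-01] [-2.03243588e+00 -2.39333167e+00  6.18466628e-04] [-1.05349468 -0.38139929 -1.32698338] 0.05056556645438345
white [320.8  10.4] [ 124   22 2697] [0.6178 0.1455 0.006 ]
white [320.7 114.6] [  98  104 7946] [0.6279 0.0825 0.006 ]
white [320.4 223. ] [  86   67 4059] [0.6399 0.0074 0.006 ]
white [319.2 436.6] [  78   45 2542] [ 0.669  -0.1786  0.006 ]
```

View pics/w2.png

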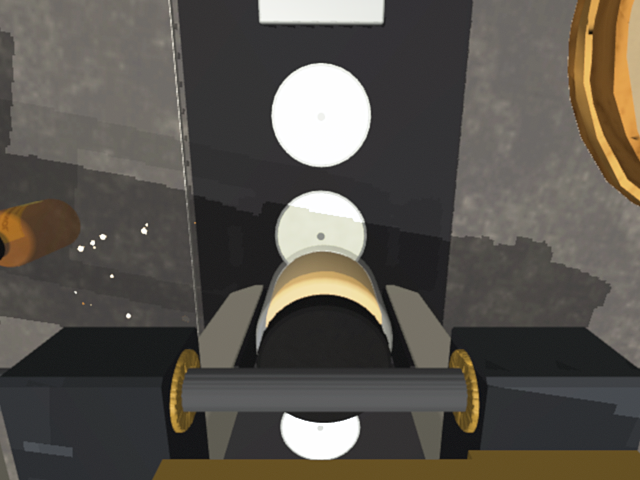

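The wrist view shows the jar held upright and lined up with the row. The M4 centre is at (321,115) and the M3 centre dot at (321,237). Lowering in two steps.

{"method": "play_rows", "body": {"series": [[[1, 0, 0, -0.03, 0], [1, 0, 0, -0.06, 0], [1, 0, 0, -0.09, 0], [1, 0, 0, -0.09, 0], [1, 0, 0, -0.09, 0], [1, 0, 0, -0.09, 0]]]}}

```text
t: 5.2
tool_pos: [0.6439, -0.003, 0.0619]
orientation: [2.036, 2.39, 0.002]
force: [-0.0, 0.1, -0.2]
opening: 0.0508
```

Run:
```python
from plant import sensors, read_camera, robot
import cv2,numpy as np
from h import *
s=sensors.read_state(); print(s["t"],s["tool_pos"],s["force"],s["opening"])
for n in("wrist","top"):
    c=read_camera(n); marks(c); cv2.imwrite(f"pics/{n}3.png",c["color"][:,:,::-1])
```

```text
5.2 [ 0.64387583 -0.00301759  0.0618536 ] [-0.02000631  0.10940732 -0.19099109] 0.050755386801734935
white [317.9 101.9] [  137   141 14837] [0.6276 0.0828 0.006 ]
white [329.6 225. ] [  84   28 1077] [0.6429 0.024  0.006 ]
white [364.3 415.7] [ 17   8 101] [ 0.6825 -0.0883  0.006 ]
white [255.9 284.2] [  50  178 1043] [0.4975 0.1603 0.006 ]
white [323.1 187.3] [  66   41 1929] [0.7285 0.0065 0.006 ]
white [355.2 272.6] [ 19 182 670] [ 0.5283 -0.0713  0.006 ]
white [272.1 268.8] [ 27 172 607] [0.534 0.123 0.006]
white [363.  276.3] [ 18 181 645] [ 0.5199 -0.0895  0.006 ]
white [397.9 213.4] [ 27  28 601] [ 0.6684 -0.17    0.006 ]
white [295.7 230.2] [ 17  26 314] [0.6257 0.0694 0.006 ]
white [278.7 307.8] [ 18  11 114] [0.4437 0.1056 0.006 ]
white [339.1 313.2] [ 19  11 105] [ 0.4336 -0.0349  0.006 ]
```

View pics/wrist3.png

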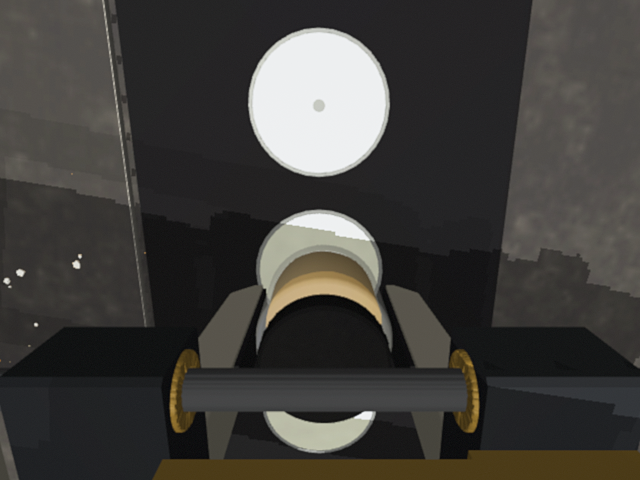

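M4 by the wrist camera is (.6276,.0828), so M3 is about (.641,-.0015). I'll correct by (-2,+1) mm and set the jar down.

{"method": "play_rows", "body": {"series": [[[1, -0.002, 0.001, -0.01, 0], [1, -0.002, 0.001, -0.018, 0], [1, -0.002, 0.001, -0.0245, 0], [1, -0.002, 0.001, -0.0245, 0], [1, -0.002, 0.001, -0.0245, 0]]]}}

```text
t: 5.8
tool_pos: [0.6404, -0.0015, 0.0348]
orientation: [-2.036, -2.391, 0.001]
force: [-3.2, -0.6, 3.2]
opening: 0.0509
```

{"method": "play_rows", "body": {"series": [[[-1, 0, 0, 0, 0], [-1, 0, 0, 0, 0], [-1, 0, 0, 0, 0], [-1, 0, 0, 0, 0], [-1, 0, 0, 0, 0], [-1, 0, 0, 0, 0]]]}}

```text
t: 6.4
tool_pos: [0.6408, -0.0014, 0.0351]
orientation: [2.037, 2.392, 0.0]
force: [0.1, 0.7, 0.4]
opening: 0.092
```

{"method": "play_rows", "body": {"series": [[[-1, 0, 0, 0.03, 0], [-1, 0, 0, 0.07, 0], [-1, 0, 0, 0.11, 0], [-1, 0, 0, 0.15, 0], [-1, -0.04, 0.034, 0.15, 0], [-1, -0.08, 0.068, 0.15, 0], [-1, -0.12, 0.102, 0.15, 0], [-1, -0.16, 0.137, 0.15, 0]]]}}

```text
t: 7.2
tool_pos: [0.4873, 0.1294, 0.1852]
orientation: [2.037, 2.391, 0.001]
force: [0.5, 1.2, 0.3]
opening: 0.0932
```

{"method": "play_rows", "body": {"series": [[[-1, -0.03, 0.026, 0, 0], [-1, -0.043, 0.037, 0, 0], [-1, -0.043, 0.037, 0, 0], [-1, -0.043, 0.037, 0, 0]]]}}

```text
t: 7.6
tool_pos: [0.4466, 0.1653, 0.1855]
orientation: [2.035, 2.392, 0.001]
force: [1.5, -0.1, -0.2]
opening: 0.0931
```

Run:
```python
from plant import sensors, read_camera, robot
import cv2,numpy as np
from h import *
s=sensors.read_state(); print(s["t"],s["tool_pos"],s["force"],s["opening"])
for n in("wrist","top"):
    c=read_camera(n); print(n);marks(c); cv2.imwrite(f"pics/{n}4.png",c["color"][:,:,::-1])
    tops(c,{"tin":(.4555,.297,.045,.040,.054,.046),"cream":(.438,.174,.045,.068,.083,.075),"ochre":(.641,-.0015,.045,.062,.076,.068)})
```

```text
7.6 [0.44659332 0.16531331 0.1855453 ] [ 1.50567905 -0.09821413 -0.22618178] 0.09309202196045735
wrist
white [314.8 229.3] [  79   75 4608] [0.4407 0.1577 0.006 ]
white [523. 330.] [ 49  45 896] [0.6391 0.0956 0.006 ]
white [466.8 425.7] [ 14  34 251] [ 0.6154 -0.0117  0.006 ]
tin 5100 mean [0.4566 0.2974 0.0441] circ [0.456  0.2972 0.046 ] px 370.0 42.0 ext [0.05  0.051 0.007]
cream 4765 mean [0.4393 0.1744 0.0734] circ [0.4392 0.175  0.075 ] px 314.5 229.3 ext [0.052 0.053 0.008]
ochre 9 mean [0.6199 0.0069 0.0634] circ [0.6167 0.0105 0.068 ] px 501.5 457.5 ext [0.002 0.003 0.003]
top
white [397.9 213.4] [ 29  28 628] [ 0.6684 -0.1699  0.006 ]
white [362.  218.6] [ 29  28 627] [ 0.6552 -0.0859  0.006 ]
white [325.4 227.5] [ 28  26 171] [ 6.329e-01 -3.000e-04  6.000e-03]
white [290.5 229. ] [ 27  27 552] [0.6284 0.0819 0.006 ]
white [248.5 310.5] [ 11  23 135] [0.4361 0.176  0.006 ]
tin few 3
cream 253 mean [0.4424 0.1624 0.0754] circ [0.44   0.1713 0.075 ] px 245.1 311.1 ext [0.052 0.042 0.013]
ochre 331 mean [ 0.6407 -0.0036  0.0684] circ [ 0.6407 -0.0037  0.068 ] px 326.8 221.0 ext [0.045 0.044 0.01 ]
```

View pics/top4.png

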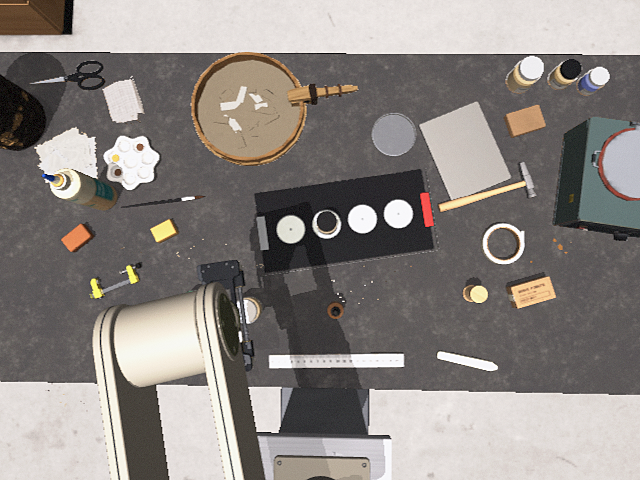

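View pics/wrist4.png

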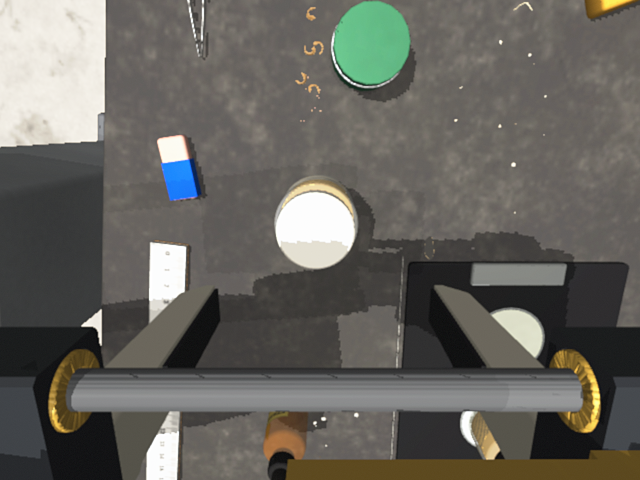

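The top view shows the ochre jar on the third mark from red, about 2 mm off centre. The wrist view puts the cream lid at (314,229), which is (.439,.175). Going down on the cream jar.

{"method": "play_rows", "body": {"series": [[[-1, -0.0075, 0.0095, 0, 0], [-1, -0.0075, 0.0095, -0.03, 0], [-1, -0.0075, 0.0095, -0.06, 0], [-1, -0.0075, 0.0095, -0.09, 0], [-1, -0.0075, 0.0095, -0.12, 0], [-1, -0.0075, 0.0095, -0.148, 0], [-1, -0.0075, 0.0095, -0.148, 0], [-1, -0.0075, 0.0095, -0.148, 0]]]}}

```text
t: 8.5
tool_pos: [0.438, 0.1749, 0.0372]
orientation: [-2.037, -2.39, 0.002]
force: [0.6, 0.0, 0.7]
opening: 0.0927
```

{"method": "play_rows", "body": {"series": [[[1, 0, 0, 0, 0], [1, 0, 0, 0, 0], [1, 0, 0, 0, 0], [1, 0, 0, 0, 0], [1, 0, 0, 0, 0], [1, 0, 0, 0, 0]]], "force": 30}}

```text
t: 9.1
tool_pos: [0.4388, 0.1752, 0.0377]
orientation: [2.036, 2.391, 0.001]
force: [-0.2, -0.2, 3.7]
opening: 0.0588
```

{"method": "play_rows", "body": {"series": [[[1, 0, 0, 0.02, 0], [1, 0, 0, 0.05, 0], [1, 0, 0, 0.085, 0], [1, 0, 0, 0.12, 0], [1, 0, 0, 0.15, 0], [1, 0, 0, 0.15, 0], [1, 0, 0, 0.15, 0]]]}}

```text
t: 9.8
tool_pos: [0.4385, 0.1751, 0.1872]
orientation: [2.037, 2.391, 0.001]
force: [0.1, 0.1, -2.3]
opening: 0.0589
```

{"method": "play_rows", "body": {"series": [[[1, 0.015, -0.018, 0, 0], [1, 0.042, -0.05, 0, 0], [1, 0.07, -0.085, 0, 0], [1, 0.1, -0.12, 0, 0], [1, 0.13, -0.155, 0, 0], [1, 0.16, -0.19, 0, 0], [1, 0.185, -0.225, 0, 0], [1, 0.205, -0.25, 0, 0]]]}}

```text
t: 10.6
tool_pos: [0.6429, -0.0772, 0.1837]
orientation: [-2.036, -2.388, 0.004]
force: [1.2, 0.8, -1.4]
opening: 0.0586
```

{"method": "play_rows", "body": {"series": [[[1, 0.0115, -0.0115, 0, 0], [1, 0.0115, -0.0115, -0.03, 0], [1, 0.0115, -0.0115, -0.06, 0], [1, 0.0115, -0.0115, -0.09, 0], [1, 0.0115, -0.0115, -0.11, 0], [1, 0.0115, -0.0115, -0.12, 0], [1, 0.0115, -0.0115, -0.12, 0], [1, 0.0115, -0.0115, -0.12, 0]]]}}

```text
t: 11.4
tool_pos: [0.6548, -0.0864, 0.0671]
orientation: [-2.037, -2.392, 0.0]
force: [0.7, -0.6, -0.8]
opening: 0.0588
```

{"method": "play_rows", "body": {"series": [[[1, 0, 0, -0.01, 0], [1, 0, 0, -0.017, 0], [1, 0, 0, -0.0225, 0], [1, 0, 0, -0.0225, 0], [1, 0, 0, -0.0225, 0]]]}}

```text
t: 11.9
tool_pos: [0.6547, -0.0864, 0.0445]
orientation: [-2.037, -2.392, 0.0]
force: [-0.3, -0.4, -1.2]
opening: 0.0588
```

{"method": "play_rows", "body": {"series": [[[-1, 0, 0, 0, 0], [-1, 0, 0, 0, 0], [-1, 0, 0, 0, 0], [-1, 0, 0, 0, 0], [-1, 0, 0, 0, 0], [-1, 0, 0, 0, 0]]]}}

```text
t: 12.5
tool_pos: [0.6548, -0.0865, 0.0447]
orientation: [2.037, 2.392, -0.0]
force: [0.2, -0.2, 0.5]
opening: 0.093
```

{"method": "play_rows", "body": {"series": [[[-1, 0, 0, 0.03, 0], [-1, 0, 0, 0.07, 0], [-1, 0, 0, 0.11, 0], [-1, 0, 0, 0.15, 0], [-1, -0.04, 0.06, 0.15, 0], [-1, -0.07, 0.1, 0.15, 0], [-1, -0.07, 0.1, 0.15, 0], [-1, -0.07, 0.1, 0.15, 0]]]}}

```text
t: 13.3
tool_pos: [0.5834, 0.0161, 0.195]
orientation: [-2.033, -2.394, -0.001]
force: [-0.2, 0.4, -0.5]
opening: 0.0928
```

Next the tin at (.456,.297). The shift from here is (-.127,+.281).

{"method": "play_rows", "body": {"series": [[[-1, -0.016, 0.035, 0, 0], [-1, -0.034, 0.075, 0, 0], [-1, -0.05, 0.115, 0, 0], [-1, -0.07, 0.155, 0, 0], [-1, -0.09, 0.195, 0, 0], [-1, -0.108, 0.238, 0, 0], [-1, -0.127, 0.281, 0, 0], [-1, -0.127, 0.281, 0, 0]]]}}

```text
t: 14.1
tool_pos: [0.4561, 0.2987, 0.1948]
orientation: [-2.03, -2.396, -0.002]
force: [-0.7, -1.1, -0.4]
opening: 0.0933
```

{"method": "play_rows", "body": {"series": [[[-1, 0, 0, 0, 0], [-1, 0, 0, 0, 0]]]}}

```text
t: 14.3
tool_pos: [0.4587, 0.2935, 0.1946]
orientation: [2.037, 2.39, -0.0]
force: [-0.2, -0.3, -0.1]
opening: 0.0935
```

Run:
```python
from plant import sensors, read_camera, robot
import cv2,numpy as np
from h import *
s=sensors.read_state(); print(s["t"],s["tool_pos"],s["orientation"],s["force"],s["opening"])
for n in("wrist","top"):
    c=read_camera(n); print(n); cv2.imwrite(f"pics/{n}5.png",c["color"][:,:,::-1])
    tops(c,{"tin":(.4555,.297,.045,.040,.054,.046),"cream":(.655,-.0865,.045,.074,.089,.081),"ochre":(.641,-.0015,.045,.062,.076,.068),"dropcollar":(.443,-.0245,.045,.07,.082,.078),"dropper":(.443,-.0245,.045,.1,.112,.108)})
```

```text
14.3 [0.45870753 0.29347916 0.1945898 ] [ 2.03749897e+00  2.39049177e+00 -4.44141658e-04] [-0.20734943 -0.33781758 -0.05039994] 0.09353499471267573
wrist
tin 3385 mean [0.4567 0.2983 0.0441] circ [0.4566 0.299  0.046 ] px 321.9 223.4 ext [0.05  0.05  0.007]
cream few 0
ochre few 0
dropcollar few 0
dropper few 0
top
tin 399 mean [0.4576 0.2956 0.0463] circ [0.4568 0.295  0.046 ] px 192.9 301.7 ext [0.047 0.049 0.011]
cream 461 mean [ 0.654  -0.0889  0.0815] circ [ 0.654 -0.089  0.081] px 365.9 214.7 ext [0.051 0.052 0.013]
ochre 331 mean [ 0.6407 -0.0035  0.0684] circ [ 0.6406 -0.0036  0.068 ] px 326.7 221.0 ext [0.045 0.044 0.011]
dropcollar 42 mean [ 0.4446 -0.0255  0.0779] circ [ 0.4435 -0.026   0.078 ] px 335.7 311.2 ext [0.02 0.02 0.01]
dropper 27 mean [ 0.4438 -0.0255  0.1052] circ [ 0.4443 -0.026   0.108 ] px 335.9 311.9 ext [0.012 0.011 0.01 ]
```

View pics/top5.png

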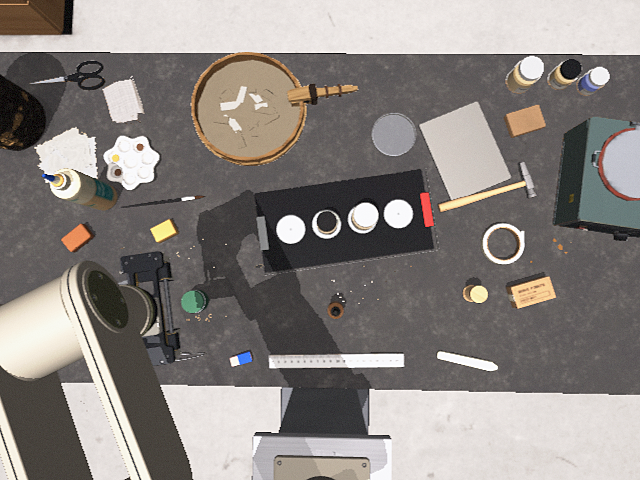

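The top view shows the cream jar on the second mark from red, about 3 mm off. Taking the tin now.

{"method": "play_rows", "body": {"series": [[[-1, -0.002, 0.0035, -0.03, 0], [-1, -0.002, 0.0035, -0.06, 0], [-1, -0.002, 0.0035, -0.09, 0], [-1, -0.002, 0.0035, -0.12, 0], [-1, -0.002, 0.0035, -0.15, 0], [-1, -0.002, 0.0035, -0.1685, 0], [-1, -0.002, 0.0035, -0.1685, 0], [-1, -0.002, 0.0035, -0.1685, 0]]]}}

```text
t: 15.2
tool_pos: [0.4564, 0.2972, 0.0264]
orientation: [-2.039, -2.39, 0.001]
force: [0.4, -0.3, 0.2]
opening: 0.0932
```

{"method": "play_rows", "body": {"series": [[[1, 0, 0, 0, 0], [1, 0, 0, 0, 0], [1, 0, 0, 0, 0], [1, 0, 0, 0, 0], [1, 0, 0, 0, 0], [1, 0, 0, 0, 0]]], "force": 25}}

```text
t: 15.8
tool_pos: [0.4559, 0.2981, 0.0263]
orientation: [2.037, 2.392, 0.0]
force: [-0.9, -0.7, 1.5]
opening: 0.0513
```

{"method": "play_rows", "body": {"series": [[[1, 0, 0, 0.02, 0], [1, 0, 0, 0.05, 0], [1, 0, 0, 0.085, 0], [1, 0, 0, 0.12, 0], [1, 0, 0, 0.14, 0], [1, 0, 0, 0.14, 0], [1, 0, 0, 0.14, 0]]]}}

```text
t: 16.5
tool_pos: [0.4557, 0.298, 0.1657]
orientation: [2.037, 2.392, 0.0]
force: [0.4, -0.2, -0.9]
opening: 0.0514
```

{"method": "play_rows", "body": {"series": [[[1, 0.012, -0.015, 0, 0], [1, 0.036, -0.045, 0, 0], [1, 0.062, -0.078, 0, 0], [1, 0.088, -0.11, 0, 0], [1, 0.115, -0.144, 0, 0], [1, 0.14, -0.176, 0, 0], [1, 0.16, -0.2, 0, 0], [1, 0.172, -0.216, 0, 0]]]}}

```text
t: 17.3
tool_pos: [0.6276, 0.0798, 0.1631]
orientation: [-2.037, -2.388, 0.005]
force: [-0.4, 0.2, -0.8]
opening: 0.0515
```

{"method": "play_rows", "body": {"series": [[[1, 0, 0, 0, 0], [1, 0, 0, -0.03, 0], [1, 0, 0, -0.06, 0], [1, 0, 0, -0.09, 0], [1, 0, 0, -0.11, 0], [1, 0, 0, -0.11, 0], [1, 0, 0, -0.11, 0]]]}}

```text
t: 18.0
tool_pos: [0.6268, 0.0831, 0.0557]
orientation: [-2.035, -2.392, 0.002]
force: [0.2, -0.3, -0.7]
opening: 0.0512
```

{"method": "play_rows", "body": {"series": [[[1, 0.001, -0.0005, -0.01, 0], [1, 0.001, -0.0005, -0.017, 0], [1, 0.001, -0.0005, -0.022, 0], [1, 0.001, -0.0005, -0.022, 0], [1, 0.001, -0.0005, -0.022, 0]]]}}

```text
t: 18.5
tool_pos: [0.6288, 0.0815, 0.0341]
orientation: [-2.037, -2.392, 0.0]
force: [0.3, 1.2, -0.7]
opening: 0.0513
```

{"method": "play_rows", "body": {"series": [[[-1, 0, 0, 0, 0], [-1, 0, 0, 0, 0], [-1, 0, 0, 0, 0], [-1, 0, 0, 0, 0], [-1, 0, 0, 0, 0], [-1, 0, 0, 0, 0]]]}}

```text
t: 19.1
tool_pos: [0.6288, 0.0815, 0.0342]
orientation: [2.037, 2.392, 0.0]
force: [0.7, 0.2, -1.2]
opening: 0.0918
```

{"method": "play_rows", "body": {"series": [[[-1, 0, 0, 0.03, 0], [-1, 0, 0, 0.07, 0], [-1, 0, 0, 0.11, 0], [-1, 0, 0, 0.15, 0], [-1, 0, 0, 0.19, 0], [-1, -0.035, -0.02, 0.19, 0], [-1, -0.07, -0.04, 0.19, 0], [-1, -0.1, -0.06, 0.19, 0]]]}}

```text
t: 19.9
tool_pos: [0.5276, 0.0212, 0.2244]
orientation: [2.036, 2.392, 0.0]
force: [-0.6, -0.4, -0.2]
opening: 0.093
```

Now the dropper near (.4435,-.0255). I'll move above it but off to one side in y, so the wrist camera can see it.

{"method": "play_rows", "body": {"series": [[[-1, -0.025, -0.025, 0, 0], [-1, -0.05, -0.05, 0, 0], [-1, -0.084, -0.08, 0, 0], [-1, -0.084, -0.08, 0, 0], [-1, -0.084, -0.08, 0, 0]]]}}

```text
t: 20.4
tool_pos: [0.4446, -0.059, 0.2245]
orientation: [2.039, 2.389, 0.001]
force: [-0.1, -0.4, -0.3]
opening: 0.093
```

Run:
```python
from plant import sensors, read_camera, robot
import cv2,numpy as np
from h import *
s=sensors.read_state(); print(s["t"],s["tool_pos"],s["orientation"],s["force"],s["opening"])
for n in("wrist","scene"):
    c=read_camera(n); print(n); cv2.imwrite(f"pics/{n}6.png",c["color"][:,:,::-1])
    tops(c,{"tin":(.6285,.0815,.045,.046,.060,.052),"cream":(.655,-.0865,.045,.074,.089,.081),"ochre":(.641,-.0015,.045,.062,.076,.068),"dropcollar":(.443,-.0245,.045,.07,.082,.078),"dropper":(.443,-.0245,.045,.1,.112,.108)})
```

```text
20.4 [ 0.44463755 -0.05898299  0.22454283] [2.03852653e+00 2.38895550e+00 1.30002454e-03] [-0.10923846 -0.37122629 -0.33003888] 0.09304070354559708
wrist
tin 3980 mean [0.6277 0.0805 0.0502] circ [0.6256 0.0806 0.052 ] px 594.4 79.6 ext [0.051 0.051 0.007]
cream 2983 mean [ 0.6514 -0.0841  0.0792] circ [ 0.6504 -0.0859  0.081 ] px 577.0 305.3 ext [0.053 0.048 0.008]
ochre 2850 mean [ 0.639  -0.0024  0.0662] circ [ 0.6373 -0.002   0.068 ] px 586.0 195.0 ext [0.046 0.045 0.007]
dropcollar 310 mean [ 0.4421 -0.0221  0.0761] circ [ 0.4427 -0.0245  0.078 ] px 328.0 185.9 ext [0.021 0.021 0.012]
dropper 211 mean [ 0.4425 -0.0245  0.1038] circ [ 0.4424 -0.0238  0.108 ] px 328.3 191.2 ext [0.011 0.011 0.007]
scene
tin 331 mean [0.6257 0.0836 0.0528] circ [0.6276 0.0822 0.052 ] px 265.0 239.0 ext [0.052 0.051 0.01 ]
cream 290 mean [ 0.6505 -0.0845  0.0816] circ [ 0.6509 -0.0848  0.081 ] px 313.0 194.0 ext [0.053 0.053 0.012]
ochre 242 mean [6.372e-01 2.000e-04 6.850e-02] circ [ 6.37e-01 -1.00e-04  6.80e-02] px 290.4 215.5 ext [0.045 0.047 0.01 ]
dropcollar 72 mean [ 0.4394 -0.0206  0.0766] circ [ 0.4399 -0.0209  0.078 ] px 371.0 243.2 ext [0.022 0.023 0.012]
dropper 33 mean [ 0.4413 -0.0231  0.1042] circ [ 0.4375 -0.0178  0.108 ] px 372.0 231.0 ext [0.011 0.011 0.008]
```

View pics/scene6.png

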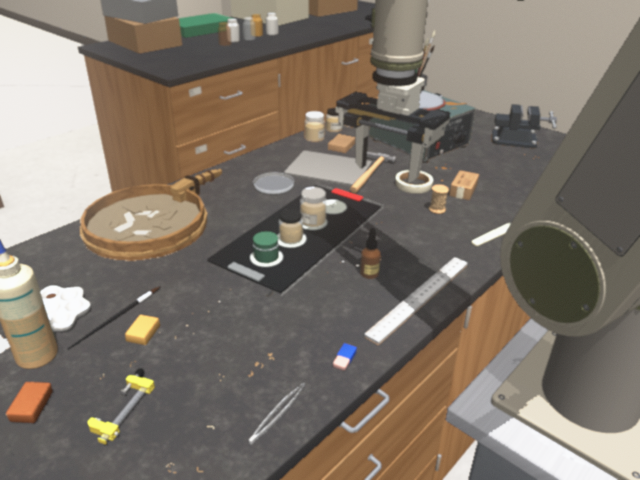

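View pics/wrist6.png

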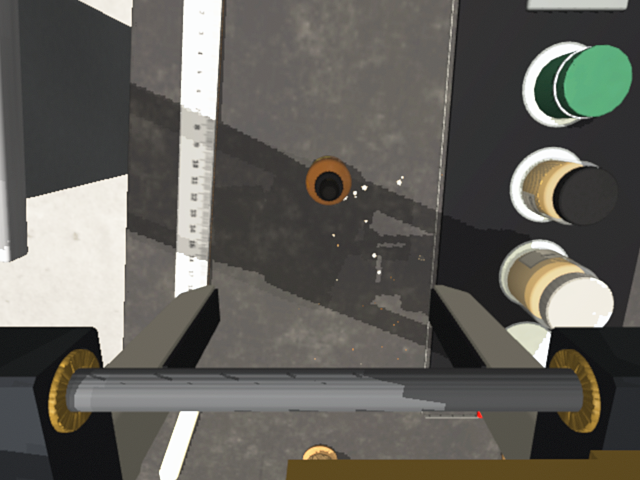

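All three placed containers stand on their marks in both views: tin (265,245), ochre (290,230) and cream (313,208) in the scene image. The dropper, at (328,185) in the wrist image, is at (.443,-.0245). Taking it.

{"method": "play_rows", "body": {"series": [[[-1, -0.0015, 0.0345, 0, 0], [-1, -0.0015, 0.0345, -0.03, 0], [-1, -0.0015, 0.0345, -0.06, 0], [-1, -0.0015, 0.0345, -0.09, 0], [-1, -0.0015, 0.0345, -0.12, 0], [-1, -0.0015, 0.0345, -0.15, 0], [-1, -0.0015, 0.0345, -0.15, 0], [-1, -0.0015, 0.0345, -0.15, 0]]]}}

```text
t: 21.3
tool_pos: [0.4434, -0.0233, 0.0742]
orientation: [-2.034, -2.392, 0.001]
force: [0.0, -0.3, 1.2]
opening: 0.093
```

{"method": "play_rows", "body": {"series": [[[-1, 0, 0, -0.01, 0], [-1, 0, 0, -0.02, 0], [-1, 0, 0, -0.027, 0], [-1, 0, 0, -0.0325, 0], [-1, 0, 0, -0.0325, 0], [-1, 0, 0, -0.0325, 0]]]}}

```text
t: 21.9
tool_pos: [0.4433, -0.024, 0.0416]
orientation: [-2.037, -2.392, 0.0]
force: [0.4, -0.3, 0.4]
opening: 0.0928
```

{"method": "play_rows", "body": {"series": [[[1, 0, 0, 0, 0], [1, 0, 0, 0, 0], [1, 0, 0, 0, 0], [1, 0, 0, 0, 0], [1, 0, 0, 0, 0], [1, 0, 0, 0, 0], [1, 0, 0, 0, 0], [1, 0, 0, 0, 0]]], "force": 20}}

```text
t: 22.7
tool_pos: [0.4433, -0.0239, 0.0416]
orientation: [-2.037, -2.392, 0.0]
force: [0.4, -0.1, 0.3]
opening: 0.0357
```

{"method": "play_rows", "body": {"series": [[[1, 0, 0, 0.02, 0], [1, 0, 0, 0.05, 0], [1, 0, 0, 0.085, 0], [1, 0, 0, 0.12, 0], [1, 0, 0, 0.15, 0], [1, 0, 0, 0.18, 0], [1, 0, 0, 0.18, 0], [1, 0, 0, 0.18, 0]]]}}

```text
t: 23.5
tool_pos: [0.4436, -0.024, 0.2219]
orientation: [2.036, 2.391, 0.001]
force: [-1.0, -0.4, -2.1]
opening: 0.036
```

Run:
```python
from plant import sensors, read_camera, robot
import cv2
for n in("wrist","scene"):
    c=read_camera(n); cv2.imwrite(f"pics/{n}7.png",c["color"][:,:,::-1])
s=sensors.read_state(); print(s["t"],s["tool_pos"],s["opening"],s["force"])
```

```text
23.6 [ 0.44249002 -0.02380418  0.21999878] 0.03575209972111667 [-0.63697621 -0.40177431 -0.96103773]
```

View pics/scene7.png

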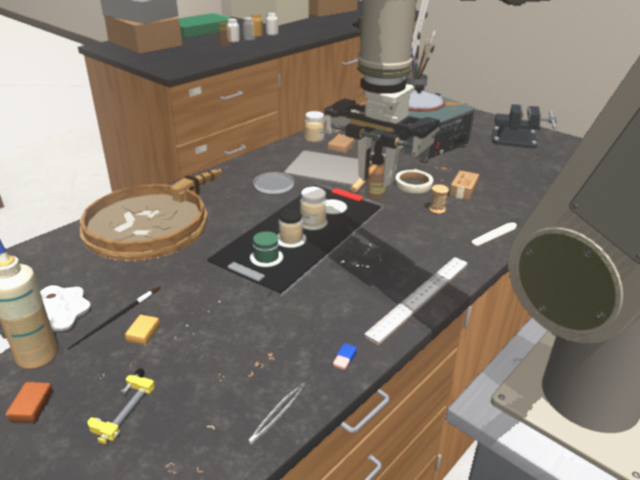

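View pics/wrist7.png

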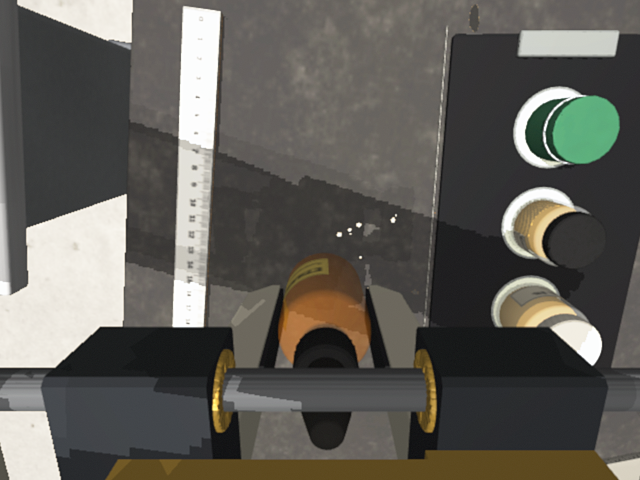

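The dropper is held upright. Carrying it to M1 at (.668,-.1705).

{"method": "play_rows", "body": {"series": [[[1, 0.015, -0.01, 0, 0], [1, 0.045, -0.03, 0, 0], [1, 0.08, -0.052, 0, 0], [1, 0.115, -0.075, 0, 0], [1, 0.15, -0.098, 0, 0], [1, 0.185, -0.12, 0, 0], [1, 0.21, -0.137, 0, 0], [1, 0.225, -0.1465, 0, 0]]]}}

```text
t: 24.4
tool_pos: [0.6686, -0.1717, 0.2181]
orientation: [-2.035, -2.388, 0.003]
force: [-0.6, 0.7, -0.3]
opening: 0.0358
```

{"method": "play_rows", "body": {"series": [[[1, 0, 0, 0, 0], [1, 0, 0, -0.03, 0], [1, 0, 0, -0.06, 0], [1, 0, 0, -0.09, 0], [1, 0, 0, -0.12, 0], [1, 0, 0, -0.145, 0], [1, 0, 0, -0.145, 0], [1, 0, 0, -0.145, 0]]]}}

```text
t: 25.2
tool_pos: [0.667, -0.1697, 0.0759]
orientation: [-2.035, -2.39, 0.001]
force: [0.4, 0.6, 0.7]
opening: 0.0362
```

{"method": "play_rows", "body": {"series": [[[1, 0, 0, -0.01, 0], [1, 0, 0, -0.018, 0], [1, 0, 0, -0.024, 0], [1, 0, 0, -0.028, 0], [1, 0, 0, -0.028, 0], [1, 0, 0, -0.028, 0]]]}}

```text
t: 25.8
tool_pos: [0.6684, -0.1705, 0.0487]
orientation: [2.037, 2.392, 0.0]
force: [0.1, -0.3, -0.9]
opening: 0.0361
```

Run:
```python
from plant import sensors, read_camera, robot
import cv2
for n in("wrist","scene"):
    c=read_camera(n); cv2.imwrite(f"pics/{n}8.png",c["color"][:,:,::-1])
s=sensors.read_state(); print(s["t"],s["tool_pos"],s["opening"],s["force"])
```

```text
25.9 [ 0.66849197 -0.17053133  0.0489176 ] 0.03606003282613787 [-0.28277682  0.57576188 -0.37759447]
```

View pics/scene8.png

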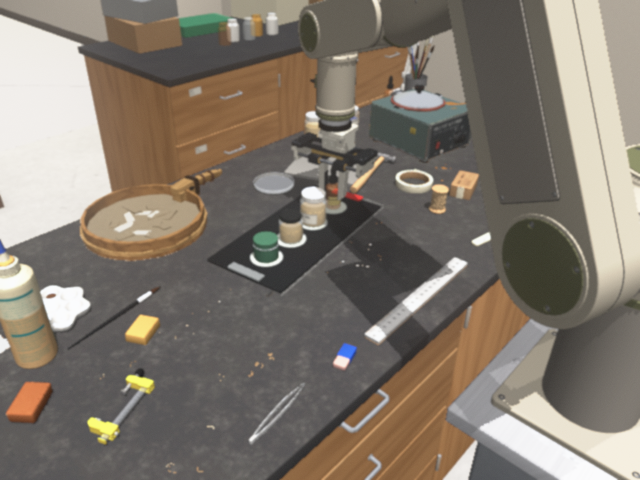

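View pics/wrist8.png

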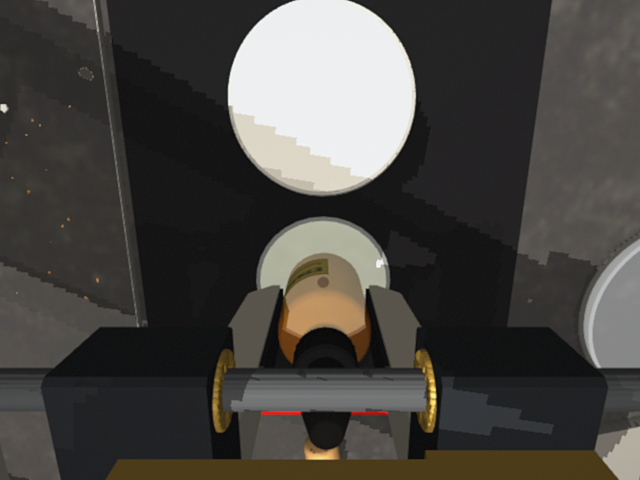

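The views show the bottle over the first mark beside the red strip, with about 1 mm to go and no contact force yet. Lowering and releasing.

{"method": "play_rows", "body": {"series": [[[1, 0, 0, -0.001, 0], [1, 0, 0, -0.0015, 0], [1, 0, 0, -0.0015, 0]]]}}

```text
t: 26.2
tool_pos: [0.6685, -0.1705, 0.0476]
orientation: [2.037, 2.392, 0.0]
force: [-0.4, -0.7, 2.5]
opening: 0.0359
```

{"method": "play_rows", "body": {"series": [[[-0.5, 0, 0, 0, 0], [-1, 0, 0, 0, 0], [-1, 0, 0, 0, 0], [-1, 0, 0, 0, 0], [-1, 0, 0, 0, 0], [-1, 0, 0, 0, 0], [-1, 0, 0, 0, 0]]]}}

```text
t: 26.9
tool_pos: [0.6683, -0.1704, 0.0471]
orientation: [-2.037, -2.392, -0.0]
force: [0.5, -0.6, 0.0]
opening: 0.0873
```

{"method": "play_rows", "body": {"series": [[[-1, 0, 0, 0.02, 0], [-1, 0, 0, 0.05, 0], [-1, 0, 0, 0.09, 0], [-1, 0, 0, 0.13, 0], [-1, 0, 0, 0.17, 0], [-1, 0, 0, 0.2, 0], [-1, 0, 0, 0.2, 0]]]}}

```text
t: 27.6
tool_pos: [0.6709, -0.1713, 0.2545]
orientation: [2.031, 2.385, 0.006]
force: [0.1, -0.1, 0.3]
opening: 0.0932
```

{"method": "play_rows", "body": {"series": [[[-1, -0.04, 0, 0, 0], [-1, -0.08, 0, 0, 0], [-1, -0.12, 0, 0, 0], [-1, -0.16, 0, 0, 0], [-1, -0.2, 0, 0, 0], [-1, -0.2, 0, 0, 0], [-1, -0.2, 0, 0, 0]]]}}

```text
t: 28.3
tool_pos: [0.4677, -0.1705, 0.2469]
orientation: [2.038, 2.391, 0.0]
force: [-0.4, -0.4, -0.1]
opening: 0.0929
```

Run:
```python
from plant import sensors, read_camera, robot
import cv2,numpy as np
from h import *
s=sensors.read_state(); print(s["t"],s["tool_pos"],s["force"],s["opening"])
for n in("wrist","top","scene"):
    c=read_camera(n); print(n); cv2.imwrite(f"pics/{n}9.png",c["color"][:,:,::-1])
    tops(c,{"tin":(.6285,.0815,.045,.046,.060,.052),"cream":(.655,-.0865,.035,.074,.089,.081),"ochre":(.641,-.0015,.035,.062,.076,.068),"dropcollar":(.668,-.1705,.035,.076,.089,.084),"dropper":(.668,-.1705,.035,.106,.118,.114),"spool":(.485,-.3396,.045,.052,.066,.058)})
```

```text
28.3 [ 0.46772302 -0.17045794  0.2468582 ] [-0.37467439 -0.3652332  -0.1311023 ] 0.09287144637561855
wrist
tin few 0
cream 3916 mean [ 0.6525 -0.0881  0.0794] circ [ 0.6509 -0.0875  0.081 ] px 578.1 158.0 ext [0.053 0.053 0.008]
ochre 3366 mean [ 0.6392 -0.0032  0.0662] circ [ 0.6376 -0.0035  0.068 ] px 587.5 39.0 ext [0.046 0.046 0.007]
dropcollar 416 mean [ 0.663  -0.1699  0.0821] circ [ 0.6638 -0.1698  0.084 ] px 562.5 263.0 ext [0.02  0.022 0.013]
dropper 185 mean [ 0.6661 -0.1709  0.1095] circ [ 0.6628 -0.17    0.114 ] px 584.0 276.2 ext [0.011 0.011 0.007]
spool few 0
top
tin 396 mean [0.6291 0.0795 0.0524] circ [0.6287 0.0796 0.052 ] px 289.7 226.7 ext [0.05  0.05  0.011]
cream 457 mean [ 0.6543 -0.0889  0.0816] circ [ 0.6538 -0.0889  0.081 ] px 365.9 214.8 ext [0.051 0.052 0.012]
ochre 332 mean [ 0.6408 -0.0036  0.0685] circ [ 0.6406 -0.0036  0.068 ] px 326.7 221.0 ext [0.045 0.044 0.012]
dropcollar 38 mean [ 0.6655 -0.1695  0.0843] circ [ 0.668  -0.1718  0.084 ] px 404.2 208.6 ext [0.021 0.02  0.011]
dropper 27 mean [ 0.6675 -0.1711  0.1106] circ [ 0.6668 -0.1705  0.114 ] px 406.0 207.0 ext [0.012 0.011 0.008]
spool few 0
scene
tin 332 mean [0.6256 0.0836 0.0527] circ [0.6276 0.0822 0.052 ] px 265.0 239.0 ext [0.05  0.054 0.011]
cream 292 mean [ 0.6504 -0.0845  0.0815] circ [ 0.6509 -0.0848  0.081 ] px 313.0 194.0 ext [0.052 0.055 0.011]
ochre 244 mean [6.371e-01 3.000e-04 6.860e-02] circ [ 6.37e-01 -2.00e-04  6.80e-02] px 290.4 215.5 ext [0.047 0.047 0.011]
dropcollar 50 mean [ 0.6639 -0.1668  0.0831] circ [ 0.6644 -0.1676  0.084 ] px 333.2 178.5 ext [0.02  0.017 0.012]
dropper 24 mean [ 0.6665 -0.1698  0.11  ] circ [ 0.6608 -0.1631  0.114 ] px 333.5 167.8 ext [0.01  0.011 0.01 ]
spool 124 mean [ 0.483  -0.3369  0.0589] circ [ 0.4844 -0.3405  0.058 ] px 440.0 188.5 ext [0.038 0.041 0.008]
```

View pics/top9.png

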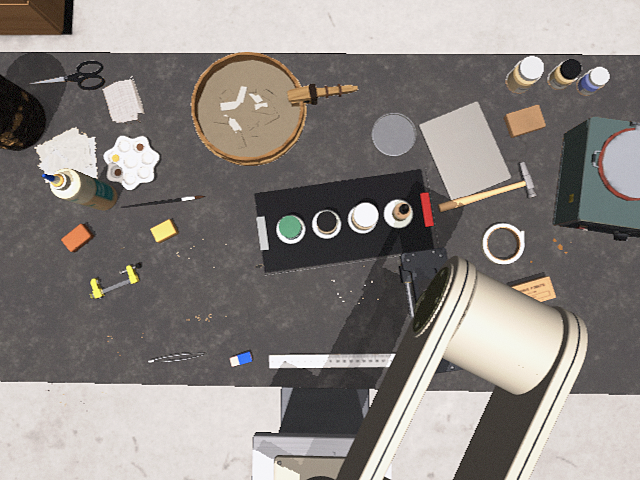

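View pics/scene9.png

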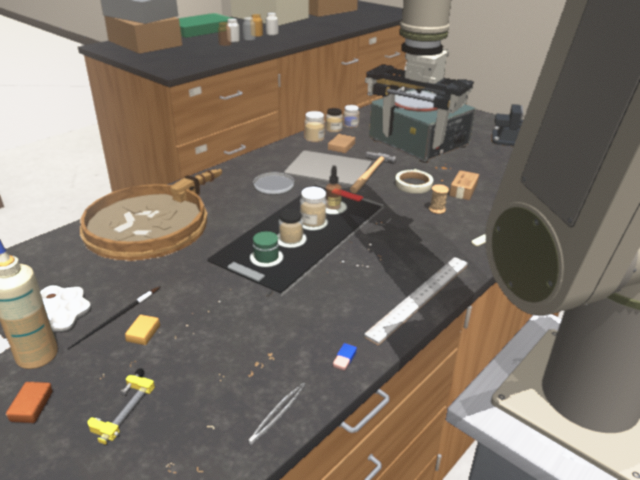

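Run:
```python
from plant import robot
print(robot.close_job())
```

```text
the job is handed in; nothing more can be done
None
```

I set all four containers upright on their marks and handed the job in at about 28 s of the 101 s allowed. From the red strip the order is dropper bottle, cream jar, ochre jar, green tin.

- **Position, top and wrist views:** in the top view, the last check put every container within about 4 mm of its mark centre, against a limit of 12 mm. The wrist view gave 4–5 mm at most, and the tin was out of its sight.
- **Position, scene view:** this camera disagreed, showing offsets of 6–8 mm. It showed a similar 3–5 mm shift for the containers before anything was moved, so I took it as a bias in that view and left the containers where they were.
- **Spool:** it read the same position before and after in the scene view, to under 1 mm. The arm hid it from the other two cameras at the end.
- **At hand-in:** the gripper was open and clear of everything, with no significant force on the tool. Handing in gives no verdict.

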